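# Unstack a parts kit into its nests

## Robot

A 6-joint arm with a two-finger parallel gripper is mounted at the origin on a cart in front of the work surface, level with it; the furniture and walls round the work are solid. World frame = base frame: x ahead of the robot, y to its left, z up, the work surface at z = 0. Lengths are in mm, angles in rad, forces in N, time in s.
With the tool pointing down it reaches from about 350 to 775 mm from the base axis. Payload 7.3 kg.
Tool frame: the origin (TCP) lies at the very end of the fingers, on their centre line; the grasp point (between the pads) lies 19 mm behind it (bot.grip_point_offset is the distance from the TCP to the grasp point, in mm); z points along the fingers, y is the line along which they close (so a half turn about z gives the same grasp; the last joint's range is limited). The gripper opens to 92 mm and grips with 3 to 60 N. Pads are 19 mm wide; open, the fingers measure 130 mm over their backs; the gripper's body (75 mm by 190 mm) begins 47 mm behind the grasp point.
Start: joints at [-1.466, 0.342, 1.524, -0, 1.275, -0.146], TCP at [130.316, -508.589, 226.741] pointing down, gripper open.
Joint ranges: [-2.53, 2.53], [-0.77, 2.02], [0.04, 2.7], [-1, 4.14], [0.28, 2.66], [-3.11, 3.11]. Speed limits (rad/s): [2.57, 2.57, 3.14, 3.14, 3.14, 3.14].

## Interface

Orientations are given as [roll, pitch, yaw] about the fixed x, y, z axes, in that order (R = Rz(yaw) Ry(pitch) Rx(roll)).
In Python, from plant import bot gives the robot as it stands. The module is installed in compiled form; this text tells all that it offers.
- The arm moves only by the shell command python3 -m jog 'ROWS' [OPENING]. ROWS is JSON, a list of rows, each a list of 6 numbers: the shift along the tool's x, y, z in mm, then the turn, a rotation vector about the tool's x, y, z in rad. In form: [[dx, dy, dz, rx, ry, rz], ...]. A call has 1 to 12 rows; each row shifts and turns the commanded pose from where the row before left it, along the tool's axes as they then stand; what a row does not reach is not made up. A row lasts 1/10 s, in which the tool goes at most 50 mm and 8.59 degrees, less where a joint would pass 70% of its speed; a pose out of reach is approached as far as the arm can. A call with a gripper value outside its range is refused whole. OPENING is the opening in per cent of the stroke, from 0 (shut) to 100 (fully open), set as the call begins (- or left out, the last holds). The fingers move at their own pace and stop on an object; the grip force is fixed at half the most. Time passes only in rows, so rows that do not move let the fingers close. It gives the time, the measured TCP pose, the force, the opening and the grip force at its end, in the units of the state.
- bot.get_obs(): the state, without advancing time (a new reading comes with each control period).
- bot.capture(name): name is "side" or "top"; returns the picture (400x640x3 uint8, red, green, blue); there is no depth.
- bot.camera_model(name): a dict with "fx", "fy", "cx", "cy" (pixels), "position" and "orientation" of the camera in the world. Camera axes: x right, y down, z forward; pixel columns grow to the right and rows downward; lengths in mm; the calibration is good to about 2 mm. A picture is of the moment at which its call begins. camera_model takes no time and is no camera call.
- bot.close_job(): hands the job in; it is judged then, once.
Trained networks look in the newest picture that a camera, given by its name, has taken for a name from the list of things; names that differ only in an ending like _2 or _b are one class to them, and where a whole thing is asked for, a point or a joint stands for the part that bears it (a point fixed in the world has none). Each returns a list of dicts, best first, with "p" (0 to 1); they miss things now and then, are a little off and sometimes report something else, mostly with a low value. They report only what shows in the picture. A call takes as long as a camera call. They do not tell look-alikes from the thing itself.
- bot.outline_of(target, camera): "mask" (400x640 bool, what is visible of it) and "pixel" ([column, row] in pixels, amid what is visible of it).
The state is a dict: "time": time; "joint_positions": joint angles; "dq": joint speeds; "tau": joint torques, N m; "tool_pos": TCP position; "tcp_rot": TCP orientation; "contact_force": force on the tool from outside, world axes, zero at the start; "moment": the same for the moment, N m; "grip_width": finger opening in mm; "finger_force": force on a finger pad.
Only numpy, scipy, OpenCV 4.12 (cv2) and the standard library are available. Lean on these libraries where they do the work, as an engineer would, in place of code of your own. Each camera call takes 0.05 s, during which the arm holds its last target. There are 200 camera calls.

## Task

The four parts of an electronics kit came piled in one stack. Take the stack apart from the top down, one part at a time (battery, then aluminium bar, then heat sink, then enclosure), and lay each part flat, the way up it is, between the corner stops of the nest plate made to its outline, with its long side along the nest's long side (either way round). Leave what is still stacked standing where it is, and do not let any part tip over.

Things in the scene. Friction and masses are not known exactly. Their poses are not given: they have to be found in the camera images.
- battery: 9 V block battery, black with an orange end, 51 x 26 x 18 mm lying flat, on top of the stack at the start. Origin: centre of its underside; z up, x along its 51 mm length, y across its 26 mm width; its box reaches from x = -26 to +23 mm, with small terminals beyond
- alu_bar: plain sawn aluminium bar, 30 (x) x 72 (y) x 10 (z) mm, second from the top, under the battery. Origin: centre of its underside; z up, y along its length
- heat_sink: finned aluminium heat sink, 42 (x) x 60 (y) x 27 (z) mm, fins up, third from the top, under the bar; solid to the fingers. Origin: centre of its underside; z up, y along its length
- enclosure: small black plastic enclosure with a grey lid, 58 (x) x 85 (y) x 32 mm high, at the bottom of the stack, on the table. Origin: centre of its underside; z up, y along its length
- nest_battery: fixed nest for the battery: thin plywood plate 52 (x) x 77 (y) mm, 3 mm thick, with four grey L-shaped corner stops, 4 mm thick, up to 11 mm above the table; 36 x 61 mm between them (5 mm play each side); each stop takes 14 mm of the long side, between them it is open for fingers. Origin: centre of the plate's underside, on the table; z up, y along the long side
- nest_alu_bar: fixed nest for the aluminium bar: thin plywood plate 56 (x) x 98 (y) mm, 3 mm thick, with four grey L-shaped corner stops, 4 mm thick, up to 11 mm above the table; 40 x 82 mm between them (5 mm play each side); each stop takes 14 mm of the long side, between them it is open for fingers. Origin: centre of the plate's underside, on the table; z up, y along the long side
- nest_heat_sink: fixed nest for the heat sink: thin plywood plate 68 (x) x 86 (y) mm, 3 mm thick, with four grey L-shaped corner stops, 4 mm thick, up to 11 mm above the table; 52 x 70 mm between them (5 mm play each side); each stop takes 14 mm of the long side, between them it is open for fingers. Origin: centre of the plate's underside, on the table; z up, y along the long side
- nest_enclosure: fixed nest for the enclosure: thin plywood plate 84 (x) x 111 (y) mm, 3 mm thick, with four grey L-shaped corner stops, 4 mm thick, up to 11 mm above the table; 68 x 95 mm between them (5 mm play each side); each stop takes 14 mm of the long side, between them it is open for fingers. Origin: centre of the plate's underside, on the table; z up, y along the long side
Not all that is in view belongs to the job. What is shaped like the enclosure but pink is not meant.

How it is judged:
By the outcome, as a careful person would: the job done as asked, in the order asked, and still so for the second after the job is handed in, with the robot touching nothing.
It also fails if it takes over 120 s, if anything falls off the work surface, if the arm or the gripper's body presses on something with over 40 N, if the wrist force passes 120 N, or if a joint passes its speed limit or range.

## Working session

There is one attempt and no reset: what is moved stays moved. The work goes in short steps, Python scripts to look and compute and a shell command to move; the robot and the scene stay as the last step left them, time stands still between calls to the robot, and variables do not carry over. Pictures are saved under pics/ and viewed, at most 14 in all, crops included, and the job is handed in when it is done.

```bash
mkdir -p pics
cat > h.py <<'E'
import numpy as np, cv2
from scipy.spatial.transform import Rotation as R
from plant import bot
def cam(n):
    m=bot.camera_model(n); o=np.array(m["orientation"],float)
    Rm=o if o.shape==(3,3) else (R.from_euler('xyz',o).as_matrix() if o.size==3 else None)
    return m,Rm,np.array(m["position"],float)
def ray(n,px):
    m,Rm,p=cam(n); px=np.atleast_2d(px).astype(float)
    d=np.c_[(px[:,0]-m["cx"])/m["fx"],(px[:,1]-m["cy"])/m["fy"],np.ones(len(px))]
    return p,d@Rm.T
def at_z(n,px,z):
    p,d=ray(n,px); return p+d*((z-p[2])/d[:,2])[:,None]
def proj(n,X):
    m,Rm,p=cam(n); c=(np.atleast_2d(X)-p)@Rm
    return np.c_[c[:,0]/c[:,2]*m["fx"]+m["cx"],c[:,1]/c[:,2]*m["fy"]+m["cy"]]
def snap(n,f):
    im=bot.capture(n); cv2.imwrite("pics/"+f,im[:,:,::-1]); return im
E
python3 - <<'E'
from h import *
for n in("top","side"):
    print(bot.camera_model(n)); snap(n,n+"0.png")
    for t in "battery alu_bar heat_sink enclosure nest_battery nest_alu_bar nest_heat_sink nest_enclosure".split():
        for r in bot.outline_of(t,n)[:4]: print(n,t,round(r["p"],2),np.round(r["pixel"]),r["mask"].sum())
E
```

```text
{'fx': 499.33069453665144, 'fy': 499.33069453665144, 'cx': 318.90608393682675, 'cy': 204.36396922115227, 'position': array([ 200.42264023,  -90.33490367, 1532.77816706]), 'orientation': array([-2.90291512e+00, -2.72779985e-03, -1.51609001e+00])}
top battery 0.62 [339. 246.] 144
top alu_bar 0.68 [331. 243.] 141
top alu_bar 0.3 [223. 194.] 526
top enclosure 0.85 [425. 181.] 582
top enclosure 0.56 [343. 258.] 185
top nest_battery 0.93 [245. 247.] 441
top nest_alu_bar 0.56 [222. 198.] 537
top nest_heat_sink 0.64 [294. 201.] 580
top nest_heat_sink 0.17 [345. 259.] 183
top nest_enclosure 0.63 [371. 197.] 929
top nest_enclosure 0.31 [345. 256.] 225
{'fx': 386.25112624511394, 'fy': 386.25112624511394, 'cx': 320.9763989245806, 'cy': 198.8389978293602, 'position': array([284.43340089, 616.50329572, 633.01092069]), 'orientation': array([-2.21234126,  0.01974264, -2.78707601])}
side battery 0.71 [378. 194.] 257
side alu_bar 0.44 [375. 200.] 142
side heat_sink 0.6 [378. 207.] 265
side enclosure 0.95 [376. 219.] 449
side enclosure 0.85 [324. 150.] 407
side nest_battery 0.77 [341. 305.] 800
side nest_alu_bar 0.96 [251. 320.] 1290
side nest_heat_sink 0.84 [302. 242.] 747
```

Run:
```python
import cv2
a=cv2.imread("pics/top0.png")[150:300,180:480]; cv2.imwrite("pics/top0c.png",cv2.resize(a,(800,400),interpolation=cv2.INTER_CUBIC))
a=cv2.imread("pics/side0.png")[120:360,180:480]; cv2.imwrite("pics/side0c.png",cv2.resize(a,(750,600),interpolation=cv2.INTER_CUBIC))
```

```text
(no output)
```

View pics/top0c.png

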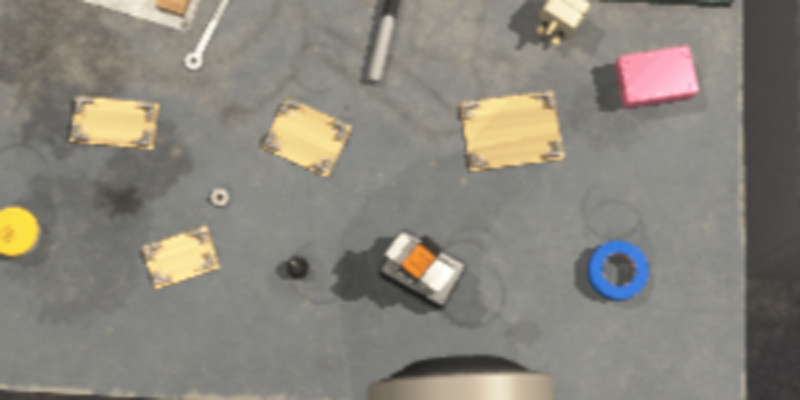

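View pics/side0c.png

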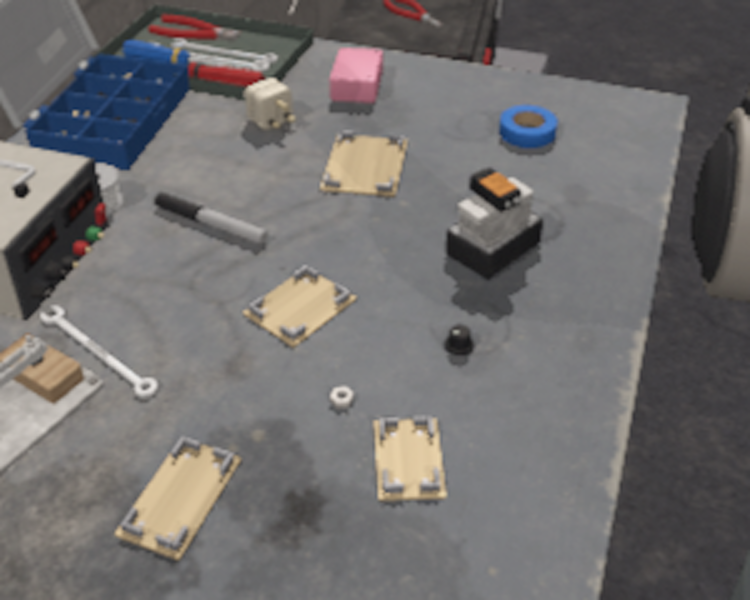

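View pics/top0.png

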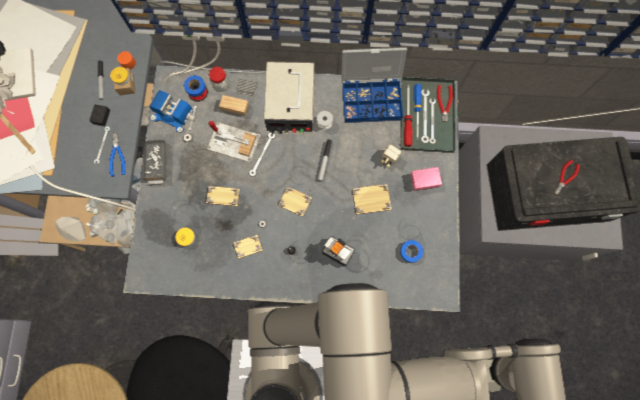

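The pink box at top (425,181) / side (324,150) is the look-alike. The real enclosure, black with a grey lid, is at the bottom of the stack at top (343,258) / side (376,219). It already shows enlarged in both crops. Next I fit the nests and the stack parts by silhouette.

```bash
cat >> h.py <<'E'
from scipy.optimize import minimize
DIM=dict(battery=(51,26,18),alu_bar=(30,72,10),heat_sink=(42,60,27),enclosure=(58,85,32),
 nest_battery=(52,77,3),nest_alu_bar=(56,98,3),nest_heat_sink=(68,86,3),nest_enclosure=(84,111,3))
def pts(t,x,y,yaw,z0):
    a,b,c=DIM[t]; P=[[i*a/2,j*b/2,z0+k*c] for i in(-1,1) for j in(-1,1) for k in(0,1)]
    if 'nest' in t: P+=[[i*(a/2-4),j*(b/2-4),11] for i in(-1,1) for j in(-1,1)]
    elif t=='battery': P=[[p[0]-.5,p[1],p[2]] for p in P]
    P=np.array(P); c_,s=np.cos(yaw),np.sin(yaw)
    return np.c_[x+c_*P[:,0]-s*P[:,1],y+s*P[:,0]+c_*P[:,1],P[:,2]]
S=8
def iou(t,v,z0,masks):
    tot=0
    for n,m in masks.items():
        q=proj(n,pts(t,*v,z0)); h=cv2.convexHull(((q+.5)*S*16).astype(np.int32))
        ys,xs=np.nonzero(m); y0,x0=ys.min()-15,xs.min()-15
        M=np.kron(m[y0:ys.max()+15,x0:xs.max()+15],np.ones((S,S),np.uint8)).astype(np.uint8); r=np.zeros_like(M)
        cv2.fillConvexPoly(r,h-np.array([x0,y0],np.int32)*S*16,1,shift=4)
        tot+=(M&r).sum()/max(1,(M|r).sum())
    return tot/len(masks)
def fit(t,z0,masks,yaws=None):
    n=list(masks)[0]; ys,xs=np.nonzero(masks[n]); g=at_z(n,[xs.mean(),ys.mean()],z0+DIM[t][2]/2)[0]
    best=None
    for yaw in (np.arange(0,np.pi,np.pi/8) if yaws is None else yaws):
        r=minimize(lambda v:-iou(t,(v[0],v[1],v[2]/50),z0,masks),[g[0],g[1],yaw*50],method="Nelder-Mead",
          options=dict(initial_simplex=np.array([[g[0]+a,g[1]+b,yaw*50+c] for a,b,c in((0,0,0),(8,0,0),(0,8,0),(0,0,10))]),maxfev=90))
        if best is None or r.fun<best.fun: best=r
    return np.round([best.x[0],best.x[1],np.degrees(best.x[2]/50)],1),round(-best.fun,3)
def find(t,near,cams=("top","side"),shot=True):
    out={}
    for n in cams:
        if shot: bot.capture(n)
        L=[r for r in bot.outline_of(t,n) if np.linalg.norm(at_z(n,r["pixel"],near[2])[0]-near)<70]
        if L: out[n]=np.array(L[0]["mask"])
    return out
E
cat > a.py <<'E'
from h import *
guess={}
for t,px in dict(nest_battery=(245,247),nest_alu_bar=(222,197),nest_heat_sink=(294,201),nest_enclosure=(371,197)).items():
    m=find(t,at_z("top",px,3)[0],shot=False)
    for n in m: print(t,n,m[n].sum(),fit(t,0,{n:m[n]}))
    if len(m)>1: print(t,"both",fit(t,0,m))
g=at_z("top",(338,247),75)[0]
for t,z in (("battery",69),("alu_bar",59),("heat_sink",32),("enclosure",0)):
    m=find(t,g,shot=False)
    for n in m: print(t,n,m[n].sum(),fit(t,z,{n:m[n]}))
    if len(m)>1: print(t,"both",fit(t,z,m))
E
python3 -c "
from h import *
bot.capture('top');bot.capture('side');exec(open('a.py').read())
o=bot.get_obs();print(o['tool_pos'],o['tcp_rot'],o['time'])"
python3 - <<'E'
import cv2
a=cv2.imread("pics/side0.png")[180:235,345:410]; b=cv2.imread("pics/top0.png")[225:280,305:370]
cv2.imwrite("pics/stk.png",cv2.resize(cv2.hconcat([a,b]),(780,330),interpolation=cv2.INTER_CUBIC))
E
```

```text
nest_battery top 430 (array([427.9, 141.7,  22.6]), np.float64(0.942))
nest_battery side 841 (array([428.2, 139.8,  22.5]), np.float64(0.948))
nest_battery both (array([427.9, 140.9,  22.6]), np.float64(0.939))
nest_alu_bar top 546 (array([584.9, 233.8, 176.6]), np.float64(0.947))
nest_alu_bar side 1240 (array([585.1, 232.6,  -1.8]), np.float64(0.947))
nest_alu_bar both (array([584.9, 233.5,  -2.7]), np.float64(0.943))
nest_heat_sink top 555 (array([579.8,   5.2, 158.5]), np.float64(0.941))
nest_heat_sink side 759 (array([580.3,   3.6, 159.1]), np.float64(0.939))
nest_heat_sink both (array([580. ,   4.4, 159.1]), np.float64(0.937))
nest_enclosure top 927 (array([ 600.9, -237.3,    9.8]), np.float64(0.947))
nest_enclosure side 639 (array([ 601.6, -238.2,   11.1]), np.float64(0.881))
nest_enclosure both (array([ 601. , -237.7,   10.2]), np.float64(0.913))
battery top 135 (array([ 427.4, -134.6,  145.4]), np.float64(0.797))
battery side 231 (array([ 430.2, -136. ,  140.7]), np.float64(0.857))
battery both (array([ 429. , -135.2,  -36.1]), np.float64(0.82))
alu_bar top 146 (array([ 427.6, -133.7,  -31.3]), np.float64(0.551))
alu_bar side 155 (array([ 427. , -134.5,  147.8]), np.float64(0.482))
alu_bar both (array([ 427.1, -134.1,  -31.9]), np.float64(0.515))
heat_sink top 24 (array([ 422.3, -130.4,  -17.8]), np.float64(0.077))
heat_sink side 253 (array([ 426.9, -134.3,  153.4]), np.float64(0.498))
heat_sink both (array([ 426.5, -132.6,  153.6]), np.float64(0.286))
enclosure top 179 (array([ 424.8, -139.7,  153.3]), np.float64(0.306))
[ 130.31809305 -508.58829648  226.7471047 ] [3.14151334e+00 3.77890843e-05 2.50851534e-01] 1.8
```

View pics/stk.png

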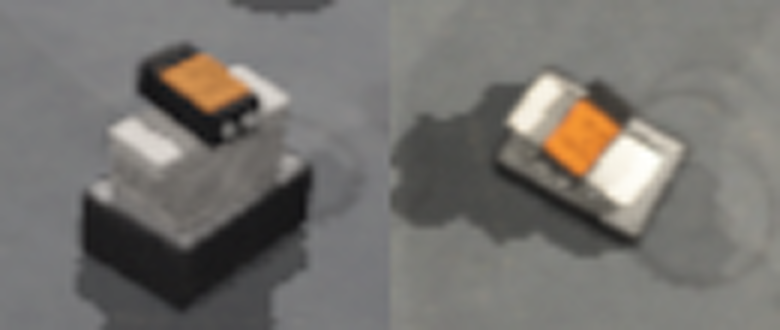

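```bash
cat >> h.py <<'E'
def go(x,y,z,yaw):
    o=bot.get_obs(); p=np.array(o["tool_pos"]); r,pt,w=o["tcp_rot"]
    A=R.from_euler('xyz',[r,pt,w]).as_matrix(); B=R.from_euler('xyz',[np.pi,0,np.radians(yaw)]).as_matrix()
    rv=R.from_matrix(A.T@B).as_rotvec(); d=np.array([x,y,z])-p
    print("t",round(o["time"],1),"pos",p.round(1),"yaw",round(np.degrees(w),1),"w",round(o["grip_width"],1),"F",np.round(o["contact_force"],1),
      "\n rot first",rv.round(3),"shift after",(B.T@d).round(1),"| shift before",(A.T@d).round(1))
E
python3 -m jog '[[0,0,0,0,0,-0.141],[0,0,0,0,0,-0.141],[0,0,0,0,0,-0.141],[0,0,0,0,0,-0.141],[0,0,0,0,0,-0.141],[0,0,0,0,0,-0.141],[0,0,0,0,0,-0.141],[0,0,0,0,0,-0.141],[0,0,0,0,0,-0.141],[0,0,0,0,0,-0.141],[0,0,0,0,0,-0.141],[0,0,0,0,0,-0.141]]' 60
python3 -m jog '[[0,0,0,0,0,-0.141],[0,0,0,0,0,-0.141],[0,0,0,0,0,-0.141],[0,0,0,0,0,-0.147],[0,0,0,0,0,0]]'
python3 -c "
from h import *
go(429,-135,140,144)"
```

```text
time: 3.0
tool_pos: [130.3, -508.6, 226.7]
tcp_rot: [-3.142, 0.0, 1.949]
contact_force: [-0.1, 0.2, 0.0]
grip_width: 55.1
finger_force: 0.0
time: 3.5
tool_pos: [130.3, -508.6, 226.8]
tcp_rot: [-3.141, 0.0, 2.514]
contact_force: [-0.8, -0.3, -0.0]
grip_width: 55.0
finger_force: 0.0
t 3.5 pos [ 130.3 -508.6  226.8] yaw 144.0 w 55.0 F [-0.8 -0.3 -0. ] 
 rot first [-0.     0.     0.001] shift after [-22.  477.8  86.8] | shift before [-22.4 477.8  86.7]
```

```bash
python3 -m jog '[[-1.8,35,0,0,0,0],[-1.8,40,0,0,0,0],[-1.8,40,0,0,0,0],[-1.8,42,0,0,0,0],[-1.8,42,0,0,0,0],[-1.8,42,0,0,0,0],[-1.8,42,0,0,0,0],[-1.8,42,0,0,0,0],[-2,42,0,0,0,0],[-2,40,0,0,0,0],[-2,40,0,0,0,0],[-2,30.8,0,0,0,0]]'
python3 -m jog '[[0,0,30,0,0,0],[0,0,30,0,0,0],[0,0,27,0,0,0],[0,0,0,0,0,0]]'
python3 -c "
from h import *
go(429,-135,72,144)
m=find('battery',np.array([429,-135,78.]))
for n in m: print(n,m[n].sum(),fit('battery',69,{n:m[n]},np.radians([-36])))
a=cv2.imread
s=bot.capture('side')[100:230,320:450,::-1]; t=bot.capture('top')[195:285,285:375,::-1]
cv2.imwrite('pics/ap1.png',np.hstack([cv2.resize(s,(400,400)),cv2.resize(t,(400,400))]))"
```

```text
time: 4.7
tool_pos: [430.5, -133.4, 226.9]
tcp_rot: [3.141, 0.001, 2.509]
contact_force: [-0.3, -1.1, 0.1]
grip_width: 55.1
finger_force: 0.0
time: 5.1
tool_pos: [427.5, -134.2, 137.0]
tcp_rot: [-3.14, -0.007, 2.509]
contact_force: [0.6, 0.8, 0.2]
grip_width: 55.2
finger_force: 0.0
t 5.1 pos [ 427.5 -134.2  137. ] yaw 143.8 w 55.2 F [0.6 0.8 0.2] 
 rot first [-0.001 -0.007 -0.004] shift after [-1.7  0.3 65. ] | shift before [-2.1  0.3 65. ]
side 208 (array([ 430.9, -136.7,  -43.2]), np.float64(0.782))
```

View pics/ap1.png

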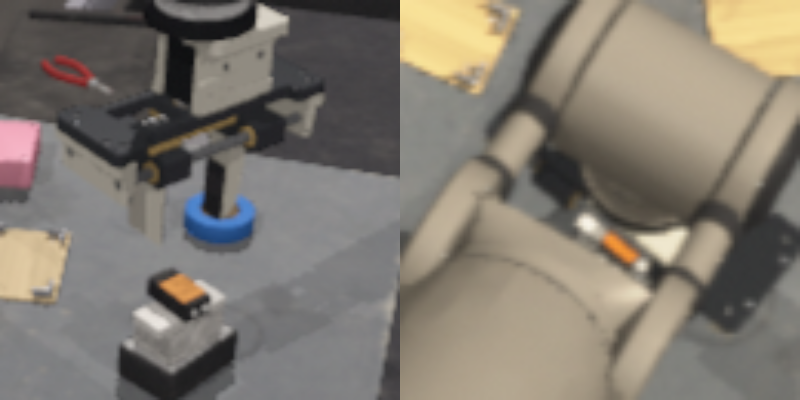

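The fingers straddle the battery along the bar's length, with the battery at about (180,285) in the left panel. I go down to z≈72, 3 mm above the bar, and close.

```bash
python3 -m jog '[[-1.7,0,20,0,0,0],[0,0,20,0,0,0],[0,0,15,0,0,0],[0,0,10,0,0,0],[0,0,0,0,0,0]]'
python3 -m jog '[[0,0,0,0,0,0],[0,0,0,0,0,0],[0,0,0,0,0,0],[0,0,0,0,0,0],[0,0,0,0,0,0],[0,0,0,0,0,0]]' 10
python3 -c "
from h import *
go(429,-135,160,144)"
```

```text
time: 5.9
tool_pos: [430.6, -136.3, 74.3]
tcp_rot: [-3.141, -0.001, 2.512]
contact_force: [-0.2, -0.8, 0.6]
grip_width: 55.0
finger_force: 0.0
time: 6.5
tool_pos: [431.1, -136.5, 75.1]
tcp_rot: [3.142, 0.001, 2.513]
contact_force: [-2.1, 0.9, 4.8]
grip_width: 25.7
finger_force: 30.0
t 6.5 pos [ 431.1 -136.5   75.1] yaw 144.0 w 25.7 F [-2.1  0.9  4.8] 
 rot first [ 0.     0.001 -0.   ] shift after [  2.6  -0.  -84.9] | shift before [  2.5  -0.  -84.9]
```

```bash
python3 -m jog '[[0,0,-5,0,0,0],[0,0,-10,0,0,0],[0,0,-25,0,0,0],[0,0,-25,0,0,0],[0,0,-20,0,0,0],[0,0,0,0,0,0]]'
python3 -c "
from h import *
go(428,141,100,112.5)
m=find('alu_bar',np.array([427,-134,64.]))
for n in m: print(n,m[n].sum(),fit('alu_bar',59,{n:m[n]},np.radians([-32])))
s=bot.capture('side')[80:230,320:470,::-1]
cv2.imwrite('pics/li1.png',cv2.resize(s,(450,450)))"
```

```text
time: 7.1
tool_pos: [432.3, -137.1, 162.6]
tcp_rot: [3.141, 0.006, 2.513]
contact_force: [0.1, -0.8, -1.0]
grip_width: 25.9
finger_force: 30.0
t 7.1 pos [ 432.3 -137.1  162.6] yaw 144.0 w 25.9 F [ 0.1 -0.8 -1. ] 
 rot first [0.002 0.006 0.549] shift after [258.6 102.4  62.6] | shift before [167.4 222.3  61.8]
top 43 (array([ 419.1, -127.1,  -22.9]), np.float64(0.165))
side 304 (array([ 427.3, -134.1,  -31.3]), np.float64(0.924))
```

View pics/li1.png

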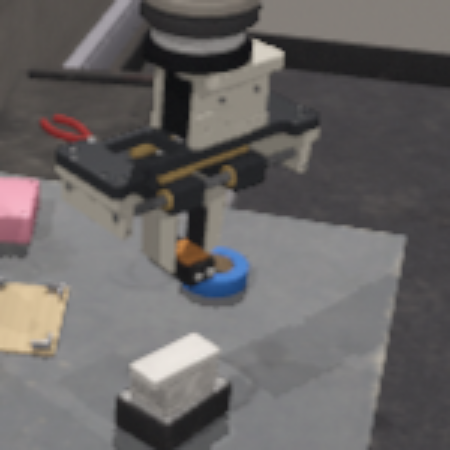

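```bash
python3 -m jog '[[0,0,0,0,0,0.137],[0,0,0,0,0,0.137],[0,0,0,0,0,0.137],[0,0,0,0,0,0.138],[24,10,0,0,0,0],[33,13,0,0,0,0],[35,14,0,0,0,0],[35,14,0,0,0,0],[35,14,0,0,0,0],[35,14,0,0,0,0],[33,13,0,0,0,0],[26,10.4,0,0,0,0]]'
python3 -m jog '[[0,0,30,0,0,0],[0,0,30,0,0,0],[0,0,0,0,0,0],[0,0,0,0,0,0]]'
python3 -c "
from h import *
go(429,138.6,10,112.5)
s=bot.capture('side')[200:350,260:410,::-1]
cv2.imwrite('pics/ov1.png',cv2.resize(s,(450,450)))
m=find('battery',np.array([428,141,108.]))
for n in m: print(n,m[n].sum(),fit('battery',98,{n:m[n]},np.radians([-67.5])))"
```

```text
time: 8.55
tool_pos: [426.6, 141.1, 158.8]
tcp_rot: [-3.14, -0.001, 1.965]
contact_force: [0.8, 0.2, -0.9]
grip_width: 25.5
finger_force: 30.0
time: 8.95
tool_pos: [427.0, 139.2, 99.4]
tcp_rot: [-3.139, -0.001, 1.964]
contact_force: [-0.2, 0.3, -0.3]
grip_width: 26.0
finger_force: 30.0
t 8.9 pos [427.  139.2  99.4] yaw 112.5 w 26.0 F [-0.2  0.3 -0.3] 
 rot first [-0.002 -0.001  0.   ] shift after [-1.3  1.6 89.4] | shift before [-1.4  1.8 89.4]
side 348 (array([426.3, 143.2, -71.2]), np.float64(0.864))
```

View pics/ov1.png

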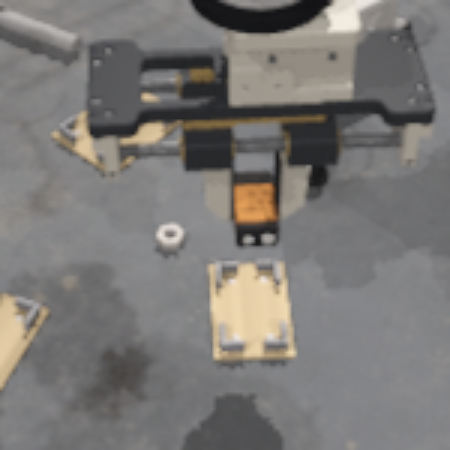

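```bash
python3 -m jog '[[-1.3,1.6,25,0,0,0],[0,0,25,0,0,0],[0,0,20,0,0,0],[0,0,10,0,0,0],[0,0,5,0,0,0],[0,0,2,0,0,0],[0,0,1,0,0,0],[0,0,0,0,0,0],[0,0,0,0,0,0]]'
python3 -m jog '[[0,0,1,0,0,0],[0,0,1,0,0,0],[0,0,0,0,0,0],[0,0,0,0,0,0]]'
```

```text
time: 10.1
tool_pos: [429.8, 138.8, 12.2]
tcp_rot: [3.141, 0.0, 1.964]
contact_force: [-0.2, -0.7, -1.3]
grip_width: 25.6
finger_force: 30.0
time: 10.5
tool_pos: [429.3, 138.7, 9.7]
tcp_rot: [-3.141, 0.0, 1.964]
contact_force: [0.2, -0.3, -0.9]
grip_width: 25.7
finger_force: 30.0
```

```bash
python3 -m jog '[[0,0,1,0,0,0],[0,0,0,0,0,0],[0,0,0,0,0,0]]'
python3 -m jog '[[0,0,0.7,0,0,0],[0,0,0,0,0,0],[0,0,0,0,0,0]]'
```

```text
time: 10.8
tool_pos: [429.4, 138.8, 9.3]
tcp_rot: [3.141, 0.0, 1.964]
contact_force: [-1.9, -0.5, 7.7]
grip_width: 25.8
finger_force: 30.0
time: 11.1
tool_pos: [429.4, 138.8, 9.3]
tcp_rot: [3.141, 0.0, 1.964]
contact_force: [-3.9, -2.0, 17.0]
grip_width: 25.4
finger_force: 30.0
```

Contact at the expected height. I release and rise.

```bash
python3 -m jog '[[0,0,-1,0,0,0],[0,0,0,0,0,0],[0,0,0,0,0,0],[0,0,0,0,0,0],[0,0,-5,0,0,0],[0,0,-15,0,0,0],[0,0,-35,0,0,0],[0,0,-45,0,0,0],[0,0,-40,0,0,0],[0,0,-30,0,0,0],[0,0,0,0,0,0]]' 42
python3 -c "
from h import *
go(427.3,-134.1,120,58.7)
s=bot.capture('side')[265:345,300:380,::-1]; cv2.imwrite('pics/b1.png',cv2.resize(s,(480,480)))
m=find('battery',np.array([428,141,10.]))
for n in m: print(n,m[n].sum(),fit('battery',3,{n:m[n]},np.radians([-67.5])))"
```

```text
time: 12.2
tool_pos: [431.6, 139.1, 183.2]
tcp_rot: [3.133, 0.002, 1.964]
contact_force: [0.6, 0.2, -1.2]
grip_width: 38.5
finger_force: 0.0
t 12.2 pos [431.6 139.1 183.2] yaw 112.5 w 38.5 F [ 0.6  0.2 -1.2] 
 rot first [ 0.009 -0.002  0.939] shift after [-235.7  138.3   63.2] | shift before [-250.6 -109.2   62.9]
side 332 (array([430. , 139.5, -67.8]), np.float64(0.894))
```

View pics/b1.png

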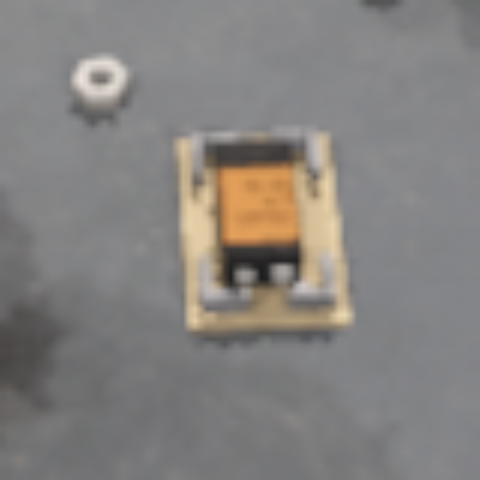

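Battery is seated inside its four stops, at crop (258,210). Next is the bar.

```bash
python3 -m jog '[[0,0,0,0,0,0.134],[0,0,0,0,0,0.134],[0,0,0,0,0,0.134],[0,0,0,0,0,0.134],[0,0,0,0,0,0.134],[0,0,0,0,0,0.134],[0,0,0,0,0,0.135],[-23.6,13.8,0,0,0,0],[-35,20.5,0,0,0,0],[-37,21.7,0,0,0,0],[-37,21.7,0,0,0,0],[-37,21.7,0,0,0,0]]' 58
python3 -m jog '[[-37,21.7,0,0,0,0],[-29,17.2,0,0,0,0],[0,0,30,0,0,0],[0,0,33,0,0,0],[0,0,20,0,0,0],[0,0,0,0,0,0],[0,0,0,0,0,0]]'
python3 -c "
from h import *
go(427.3,-134.1,61,58.7)
m=find('alu_bar',np.array([427,-134,64.]))
for n in m: print(n,m[n].sum(),fit('alu_bar',59,{n:m[n]},np.radians([-32])))
m=find('heat_sink',np.array([427,-134,64.]))
for n in m: print(n,m[n].sum())"
```

```text
time: 13.65
tool_pos: [425.4, -59.2, 177.9]
tcp_rot: [-3.139, 0.001, 1.025]
contact_force: [0.3, 0.4, -0.2]
grip_width: 53.2
finger_force: 0.0
time: 14.35
tool_pos: [425.0, -134.3, 95.6]
tcp_rot: [-3.14, 0.0, 1.025]
contact_force: [0.6, 0.1, 1.2]
grip_width: 53.3
finger_force: 0.0
t 14.3 pos [ 425.  -134.3   95.6] yaw 58.7 w 53.3 F [0.6 0.1 1.2] 
 rot first [-0.002  0.     0.   ] shift after [ 1.4  1.9 34.6] | shift before [ 1.4  2.  34.6]
side 279 (array([ 426.7, -134.5,  -32.7]), np.float64(0.864))
side 255
```

```bash
python3 -m jog '[[1.4,1.9,12,0,0,0],[0,0,12,0,0,0],[0,0,6,0,0,0],[0,0,3,0,0,0],[0,0,0,0,0,0],[0,0,0,0,0,0],[0,0,0,0,0,0]]'
python3 -c "
from h import *
go(427.3,-134.1,61,58.7)"
```

```text
time: 15.45
tool_pos: [427.8, -134.3, 63.4]
tcp_rot: [3.141, -0.0, 1.025]
contact_force: [-0.6, -0.3, 0.3]
grip_width: 53.3
finger_force: 0.0
t 15.4 pos [ 427.8 -134.3   63.4] yaw 58.7 w 53.3 F [-0.6 -0.3  0.3] 
 rot first [ 0.001 -0.     0.   ] shift after [-0.1 -0.6  2.4] | shift before [-0.1 -0.6  2.4]
```

```bash
python3 -m jog '[[0,0,1,0,0,0],[0,0,1,0,0,0],[0,0,0,0,0,0],[0,0,0,0,0,0]]'
python3 -m jog '[[0,0,0,0,0,0],[0,0,0,0,0,0],[0,0,0,0,0,0],[0,0,0,0,0,0],[0,0,0,0,0,0],[0,0,0,0,0,0]]' 15
```

```text
time: 15.85
tool_pos: [427.6, -134.2, 61.0]
tcp_rot: [3.142, 0.0, 1.025]
contact_force: [-0.9, -0.3, -0.7]
grip_width: 53.2
finger_force: 0.0
time: 16.45
tool_pos: [427.6, -134.2, 61.0]
tcp_rot: [3.142, 0.0, 1.025]
contact_force: [0.1, -0.2, -0.8]
grip_width: 29.7
finger_force: 29.8
```

```bash
python3 -m jog '[[0,0,-3,0,0,0],[0,0,-7,0,0,0],[0,0,-20,0,0,0],[0,0,-30,0,0,0],[0,0,-30,0,0,0],[0,0,-10,0,0,0],[0,0,0,0,0,0]]'
python3 -c "
from h import *
go(585,233.2,100,87.5)
s=bot.capture('side')[80:230,320:470,::-1]
cv2.imwrite('pics/li2.png',cv2.resize(s,(450,450)))
m=find('heat_sink',np.array([427,-134,45.]))
for n in m: print(n,m[n].sum(),fit('heat_sink',32,{n:m[n]},np.radians([-32])))"
```

```text
time: 17.15
tool_pos: [428.3, -134.6, 162.4]
tcp_rot: [3.138, -0.0, 1.025]
contact_force: [0.5, 0.3, -0.6]
grip_width: 29.6
finger_force: 29.8
t 17.1 pos [ 428.3 -134.6  162.4] yaw 58.7 w 29.6 F [ 0.5  0.3 -0.6] 
 rot first [ 0.004  0.001 -0.502] shift after [374.2 140.5  62.4] | shift before [395.6 -57.3  62.2]
side 488 (array([ 427.7, -137. ,  -26.2]), np.float64(0.934))
```

View pics/li2.png

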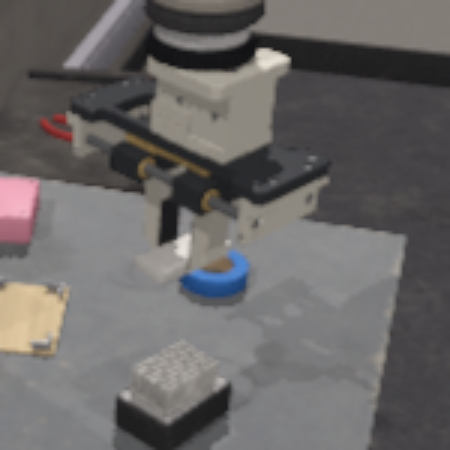

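Bar held level. The heat sink stands undisturbed at crop (175,375). Now to the bar's nest.

```bash
python3 -m jog '[[0,0,0,0,0,-0.125],[0,0,0,0,0,-0.125],[0,0,0,0,0,-0.126],[0,0,0,0,0,-0.126],[24,9,0,0,0,0],[34,12.8,0,0,0,0],[40,15,0,0,0,0],[40,15,0,0,0,0],[40,15,0,0,0,0],[40,15,0,0,0,0],[40,15,0,0,0,0],[40,15,0,0,0,0]]'
python3 -m jog '[[40,15,0,0,0,0],[36.2,13.7,0,0,0,0],[0,0,20,0,0,0],[0,0,30,0,0,0],[0,0,30,0,0,0],[0,0,20,0,0,0],[0,0,0,0,0,0],[0,0,0,0,0,0]]'
python3 -c "
from h import *
go(585,233.2,10,87.5)
s=bot.capture('side')[250:400,170:320,::-1]
cv2.imwrite('pics/ov2.png',cv2.resize(s,(450,450)))
m=find('alu_bar',np.array([585,233,65.]))
for n in m: print(n,m[n].sum(),fit('alu_bar',bot.get_obs()['tool_pos'][2]-2,{n:m[n]},np.radians([-3])))"
```

```text
time: 18.6
tool_pos: [552.3, 160.3, 159.6]
tcp_rot: [-3.139, 0.001, 1.527]
contact_force: [0.3, -1.0, -0.2]
grip_width: 29.7
finger_force: 29.8
time: 19.4
tool_pos: [584.2, 233.4, 60.4]
tcp_rot: [-3.14, 0.001, 1.527]
contact_force: [1.0, 0.3, -1.0]
grip_width: 29.5
finger_force: 29.8
t 19.4 pos [584.2 233.4  60.4] yaw 87.5 w 29.5 F [ 1.   0.3 -1. ] 
 rot first [-0.001  0.001 -0.   ] shift after [-0.1  0.8 50.4] | shift before [-0.1  0.9 50.4]
side 363 (array([588.3, 233.9,   2.6]), np.float64(0.545))
```

View pics/ov2.png

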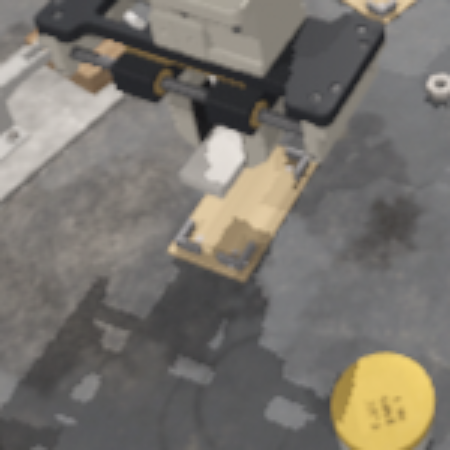

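```bash
python3 -m jog '[[0,0.8,20,0,0,0],[0,0,15,0,0,0],[0,0,10,0,0,0],[0,0,5,0,0,0],[0,0,2,0,0,0],[0,0,0,0,0,0],[0,0,0,0,0,0]]'
python3 -m jog '[[0,0,1,0,0,0],[0,0,1,0,0,0],[0,0,0,0,0,0],[0,0,0,0,0,0]]'
```

```text
time: 20.35
tool_pos: [585.6, 233.5, 9.5]
tcp_rot: [3.141, -0.0, 1.527]
contact_force: [-0.5, -0.6, -0.9]
grip_width: 29.4
finger_force: 29.8
time: 20.75
tool_pos: [585.2, 233.4, 7.0]
tcp_rot: [3.142, 0.0, 1.527]
contact_force: [0.5, -0.5, -0.7]
grip_width: 29.5
finger_force: 29.8
```

```bash
python3 -m jog '[[0,0,1,0,0,0],[0,0,0.5,0,0,0],[0,0,0,0,0,0],[0,0,0,0,0,0]]'
python3 -m jog '[[0,0,0.8,0,0,0],[0,0,0,0,0,0],[0,0,0,0,0,0]]'
```

```text
time: 21.15
tool_pos: [585.2, 233.4, 5.4]
tcp_rot: [-3.142, 0.0, 1.527]
contact_force: [0.3, -0.0, -1.2]
grip_width: 29.5
finger_force: 29.8
time: 21.45
tool_pos: [585.3, 233.4, 5.2]
tcp_rot: [3.141, 0.0, 1.527]
contact_force: [-2.4, -0.2, 4.8]
grip_width: 29.8
finger_force: 29.8
```

```bash
python3 -m jog '[[0,0,-0.5,0,0,0],[0,0,0,0,0,0],[0,0,0,0,0,0],[0,0,0,0,0,0],[0,0,-5,0,0,0],[0,0,-15,0,0,0],[0,0,-35,0,0,0],[0,0,-45,0,0,0],[0,0,-45,0,0,0],[0,0,-30,0,0,0],[0,0,0,0,0,0]]' 50
python3 -c "
from h import *
go(427.7,-136,120,61)
s=bot.capture('side')[280:360,210:290,::-1]; cv2.imwrite('pics/b2.png',cv2.resize(s,(480,480)))
m=find('alu_bar',np.array([585,233,8.]))
for n in m: print(n,m[n].sum(),fit('alu_bar',3,{n:m[n]},np.radians([-3])))
for t in ('heat_sink','enclosure'):
  m=find(t,np.array([427,-134,45.]))
  for n in m: print(t,n,m[n].sum(),fit(t,32 if t[0]=='h' else 0,{n:m[n]},np.radians([-30])))"
```

```text
time: 22.55
tool_pos: [587.7, 234.2, 187.4]
tcp_rot: [3.13, -0.003, 1.527]
contact_force: [0.1, 0.2, 0.5]
grip_width: 45.8
finger_force: 0.0
t 22.6 pos [587.7 234.2 187.4] yaw 87.5 w 45.8 F [0.1 0.2 0.5] 
 rot first [ 0.01  -0.006  0.462] shift after [-401.4   39.5   67.4] | shift before [-377.1 -144.4   64.5]
top 168 (array([585.1, 223.6,  -3. ]), np.float64(0.691))
side 582 (array([585.6, 232.7,  -3.7]), np.float64(0.938))
heat_sink top 251 (array([ 426.1, -133.6,  -27.7]), np.float64(0.801))
heat_sink side 515 (array([ 427.4, -134.7,  -28.7]), np.float64(0.913))
enclosure top 229 (array([ 425.3, -138.8,  -26.5]), np.float64(0.391))
enclosure side 459 (array([ 426.9, -138.8,  -21.4]), np.float64(0.525))
```

View pics/b2.png

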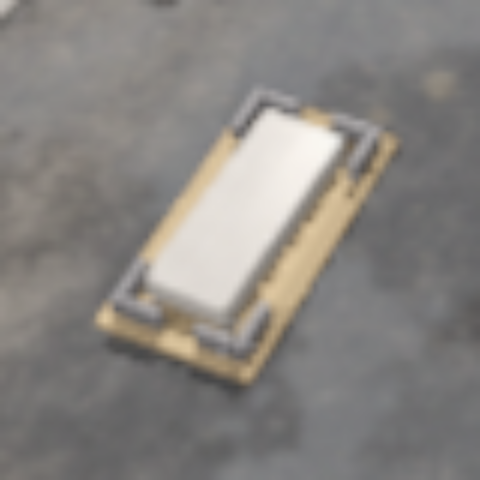

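Bar lies flat between its stops, at crop (245,210). Next is the heat sink.

```bash
python3 -c "
from h import *
go(427,-134.5,36,62)"
python3 -m jog '[[0,0,0,0,0,0.111],[0,0,0,0,0,0.111],[0,0,0,0,0,0.111],[0,0,0,0,0,0.112]]' 68
python3 -c "
from h import *
go(427,-134.5,36,62)"
```

```text
t 23.2 pos [585.1 233.4 179.8] yaw 87.5 w 45.9 F [ 0.2 -0.4 -0.7] 
 rot first [-0.     0.     0.445] shift after [-399.1   33.1  143.8] | shift before [-374.5 -141.7  144. ]
time: 23.6
tool_pos: [585.2, 233.4, 180.1]
tcp_rot: [3.142, 0.0, 1.077]
contact_force: [-0.1, 0.5, 0.6]
grip_width: 62.3
finger_force: 0.0
t 23.6 pos [585.2 233.4 180.1] yaw 61.7 w 62.3 F [-0.1  0.5  0.6] 
 rot first [ 0.     0.    -0.005] shift after [-399.1   33.   144.1] | shift before [-398.9   35.   144.2]
```

```bash
python3 -m jog '[[-25,2.2,0,0,0,0],[-35,3,0,0,0,0],[-40,3.5,0,0,0,0],[-40,3.5,0,0,0,0],[-40,3.5,0,0,0,0],[-40,3.5,0,0,0,0],[-40,3.5,0,0,0,0],[-40,3.5,0,0,0,0],[-40,3.5,0,0,0,0],[-35,3,0,0,0,0],[-24,2.2,0,0,0,0],[0,0,20,0,0,0]]'
python3 -m jog '[[0,0,30,0,0,0],[0,0,30,0,0,0],[0,0,0,0,0,0],[0,0,0,0,0,0]]'
python3 -c "
from h import *
go(427,-134.5,36,62)"
```

```text
time: 24.8
tool_pos: [429.3, -138.5, 162.1]
tcp_rot: [3.136, 0.001, 1.078]
contact_force: [0.7, 0.7, 0.3]
grip_width: 62.0
finger_force: 0.0
time: 25.2
tool_pos: [428.7, -135.3, 100.7]
tcp_rot: [-3.141, 0.0, 1.082]
contact_force: [0.3, -0.5, 1.3]
grip_width: 62.3
finger_force: 0.0
t 25.2 pos [ 428.7 -135.3  100.7] yaw 62.0 w 62.3 F [ 0.3 -0.5  1.3] 
 rot first [-0.  0. -0.] shift after [-0.1 -1.9 64.7] | shift before [-0.1 -1.9 64.7]
```

```bash
python3 -m jog '[[0,-1.9,20,0,0,0],[0,0,18,0,0,0],[0,0,14,0,0,0],[0,0,8,0,0,0],[0,0,4,0,0,0],[0,0,0,0,0,0],[0,0,0,0,0,0]]'
python3 -m jog '[[0,0,0,0,0,0],[0,0,0,0,0,0],[0,0,0,0,0,0],[0,0,0,0,0,0],[0,0,0,0,0,0]]' 35
python3 -c "
from h import *
go(580,4.4,100,69)"
```

```text
time: 25.9
tool_pos: [427.5, -134.6, 37.0]
tcp_rot: [3.14, 0.0, 1.082]
contact_force: [-0.5, 0.0, -0.8]
grip_width: 62.2
finger_force: 0.0
time: 26.4
tool_pos: [427.2, -134.5, 36.5]
tcp_rot: [3.141, 0.0, 1.082]
contact_force: [-0.9, 0.2, 3.8]
grip_width: 41.5
finger_force: 29.7
t 26.4 pos [ 427.2 -134.5   36.5] yaw 62.0 w 41.5 F [-0.9  0.2  3.8] 
 rot first [ 0.001  0.    -0.122] shift after [184.4  92.9 -63.5] | shift before [194.4  69.7 -63.5]
```

```bash
python3 -m jog '[[0,0,-3,0,0,0],[0,0,-7,0,0,0],[0,0,-20,0,0,0],[0,0,-25,0,0,0],[0,0,-15,0,0,0],[0,0,0,0,0,0],[0,0,0,0,0,0]]'
python3 -c "
from h import *
go(580,4.4,50,69)
s=bot.capture('side')[100:250,300:450,::-1]
cv2.imwrite('pics/li3.png',cv2.resize(s,(450,450)))
m=find('enclosure',np.array([427,-134,20.]))
for n in m: print(n,m[n].sum(),fit('enclosure',0,{n:m[n]},np.radians([-30])))
m=find('heat_sink',np.array([427,-134,120.]))
for n in m: print(n,m[n].sum(),fit('heat_sink',bot.get_obs()['tool_pos'][2]-4.5,{n:m[n]},np.radians([-28])))"
```

```text
time: 27.1
tool_pos: [426.7, -134.2, 106.1]
tcp_rot: [3.141, 0.0, 1.082]
contact_force: [0.3, -0.5, -2.1]
grip_width: 41.8
finger_force: 29.8
t 27.1 pos [ 426.7 -134.2  106.1] yaw 62.0 w 41.8 F [ 0.3 -0.5 -2.1] 
 rot first [ 0.     0.    -0.123] shift after [184.4  93.4  56.1] | shift before [194.4  70.2  56.1]
side 831 (array([ 426.7, -140.8,  -23.4]), np.float64(0.941))
side 343 (array([ 436.8, -130.6,    9.3]), np.float64(0.767))
```

View pics/li3.png

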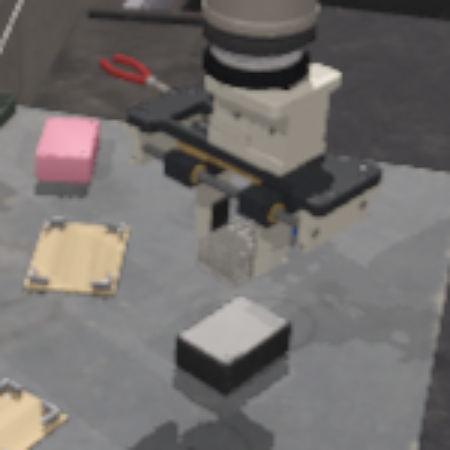

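Heat sink lifted level. The enclosure with its grey lid stays put at crop (233,340). Now to the heat sink's nest.

```bash
python3 -m jog '[[0,0,0,0,0,-0.123],[20,10,0,0,0,0],[34,17,0,0,0,0],[38,19.4,0,0,0,0],[38,19.4,0,0,0,0],[34,17,0,0,0,0],[20.4,10.6,0,0,0,0],[0,0,15,0,0,0],[0,0,25,0,0,0],[0,0,16,0,0,0],[0,0,0,0,0,0],[0,0,0,0,0,0]]'
python3 -c "
from h import *
go(580,4.4,8,69)
s=bot.capture('side')[180:300,240:360,::-1]
cv2.imwrite('pics/ov3.png',cv2.resize(s,(480,480)))"
```

```text
time: 28.75
tool_pos: [580.2, 4.4, 50.3]
tcp_rot: [-3.141, 0.0, 1.205]
contact_force: [-0.2, 1.1, 0.0]
grip_width: 42.0
finger_force: 29.8
t 28.8 pos [580.2   4.4  50.3] yaw 69.0 w 42.0 F [-0.2  1.1  0. ] 
 rot first [-0.  0.  0.] shift after [-0.1 -0.2 42.3] | shift before [-0.1 -0.1 42.3]
```

View pics/ov3.png

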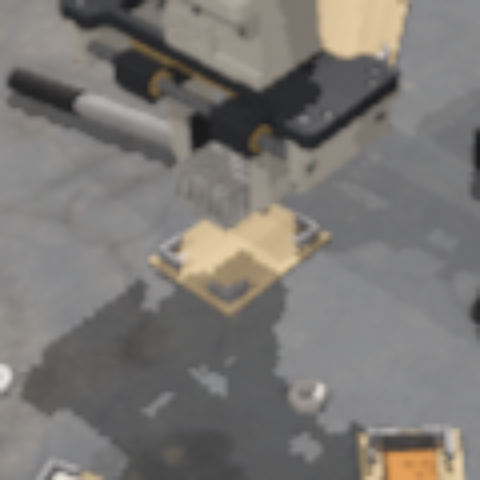

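```bash
python3 -m jog '[[0,0,15,0,0,0],[0,0,13,0,0,0],[0,0,8,0,0,0],[0,0,3,0,0,0],[0,0,1.5,0,0,0],[0,0,0,0,0,0],[0,0,0,0,0,0]]'
python3 -m jog '[[0,0,1,0,0,0],[0,0,1,0,0,0],[0,0,0,0,0,0],[0,0,0,0,0,0]]'
```

```text
time: 29.5
tool_pos: [580.4, 4.4, 10.1]
tcp_rot: [3.141, -0.0, 1.205]
contact_force: [-0.2, 0.2, -1.7]
grip_width: 42.2
finger_force: 29.8
time: 29.9
tool_pos: [580.1, 4.4, 7.7]
tcp_rot: [-3.142, 0.0, 1.205]
contact_force: [-0.3, 0.5, -0.7]
grip_width: 42.3
finger_force: 29.8
```

```bash
python3 -m jog '[[0,0,0.7,0,0,0],[0,0,0,0,0,0],[0,0,0,0,0,0]]'
python3 -m jog '[[0,0,0,0,0,0],[0,0,0,0,0,0],[0,0,0,0,0,0],[0,0,0,0,0,0],[0,0,-5,0,0,0],[0,0,-15,0,0,0],[0,0,-35,0,0,0],[0,0,-45,0,0,0],[0,0,-45,0,0,0],[0,0,-30,0,0,0],[0,0,0,0,0,0],[0,0,0,0,0,0]]' 62
python3 -c "
from h import *
go(427,-140,120,64)
s=bot.capture('side')[200:280,260:340,::-1]; cv2.imwrite('pics/b3.png',cv2.resize(s,(480,480)))
m=find('heat_sink',np.array([580,4,15.]))
for n in m: print(n,m[n].sum(),fit('heat_sink',3,{n:m[n]},np.radians([-21])))
m=find('enclosure',np.array([427,-134,20.]))
for n in m: print(n,m[n].sum(),fit('enclosure',0,{n:m[n]},np.radians([-30,-20])))"
```

```text
time: 30.2
tool_pos: [580.2, 4.4, 7.5]
tcp_rot: [3.141, 0.0, 1.205]
contact_force: [-2.5, -0.1, 5.7]
grip_width: 41.8
finger_force: 29.8
time: 31.4
tool_pos: [580.1, 4.5, 182.6]
tcp_rot: [3.14, -0.0, 1.205]
contact_force: [-0.3, 0.3, -1.0]
grip_width: 56.8
finger_force: 0.0
t 31.4 pos [580.1   4.5 182.6] yaw 69.0 w 56.8 F [-0.3  0.3 -1. ] 
 rot first [ 0.001 -0.     0.088] shift after [-197.   -74.3   62.6] | shift before [-189.7  -91.4   62.4]
top 41 (array([574.1, -41.6,   4.5]), np.float64(0.138))
side 563 (array([579.8,   2.1, -24.4]), np.float64(0.954))
top 561 (array([ 426.4, -138.8,  -26.3]), np.float64(0.953))
side 772 (array([ 427.9, -142.6,  -20.6]), np.float64(0.894))
```

View pics/b3.png

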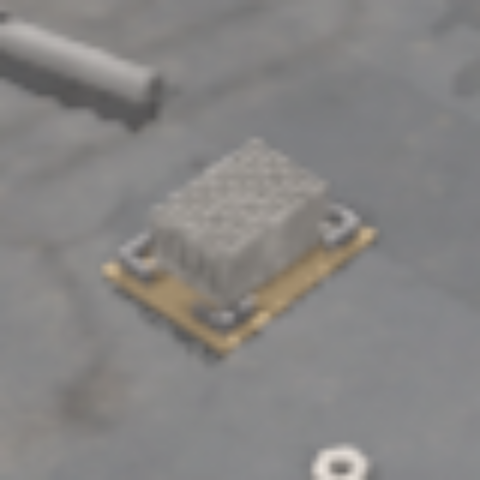

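Heat sink seated, at crop (238,215). Now the enclosure.

```bash
python3 -m jog '[[0,0,0,0,0,0.079],[-20,-8,0,0,0,0],[-34,-13,0,0,0,0],[-40,-15,0,0,0,0],[-40,-15,0,0,0,0],[-38,-14,0,0,0,0],[-24,-8.5,0,0,0,0],[0,0,30,0,0,0],[0,0,40,0,0,0],[0,0,20,0,0,0],[0,0,0,0,0,0],[0,0,0,0,0,0]]' 95
python3 -c "
from h import *
go(426.7,-139.5,10,64.5)
m=find('enclosure',np.array([427,-134,20.]),('side',))
for n in m: print(n,m[n].sum(),fit('enclosure',0,{n:m[n]},np.radians([-30,-20])))"
```

```text
time: 33.05
tool_pos: [429.7, -141.0, 92.4]
tcp_rot: [3.142, 0.0, 1.126]
contact_force: [-0.0, -0.2, 0.5]
grip_width: 87.2
finger_force: 0.0
t 33.0 pos [ 429.7 -141.    92.4] yaw 64.5 w 87.2 F [-0.  -0.2  0.5] 
 rot first [0. 0. 0.] shift after [ 0.  -3.3 82.4] | shift before [ 0.  -3.3 82.4]
side 790 (array([ 426.9, -139.5,  -21.9]), np.float64(0.904))
```

```bash
python3 -m jog '[[0,-3.3,20,0,0,0],[0,0,20,0,0,0],[0,0,18,0,0,0],[0,0,12,0,0,0],[0,0,8,0,0,0],[0,0,4,0,0,0],[0,0,0,0,0,0],[0,0,0,0,0,0]]'
python3 -m jog '[[0,0,0,0,0,0],[0,0,0,0,0,0],[0,0,0,0,0,0],[0,0,0,0,0,0],[0,0,0,0,0,0],[0,0,0,0,0,0]]' 50
python3 -c "
from h import *
go(601,-237.7,80,100.2)"
```

```text
time: 33.95
tool_pos: [426.9, -139.6, 10.6]
tcp_rot: [3.14, 0.0, 1.126]
contact_force: [-0.1, -0.1, -0.5]
grip_width: 87.0
finger_force: 0.0
time: 34.55
tool_pos: [426.5, -139.4, 10.1]
tcp_rot: [3.141, 0.0, 1.126]
contact_force: [-0.5, -0.1, 2.9]
grip_width: 58.1
finger_force: 30.0
t 34.5 pos [ 426.5 -139.4   10.1] yaw 64.5 w 58.1 F [-0.5 -0.1  2.9] 
 rot first [ 0.     0.    -0.623] shift after [-127.6  154.4  -69.9] | shift before [-13.6 199.8 -69.8]
```

```bash
python3 -m jog '[[0,0,-3,0,0,0],[0,0,-7,0,0,0],[0,0,-25,0,0,0],[0,0,-30,0,0,0],[0,0,-20,0,0,0],[0,0,0,0,0,0],[0,0,0,0,0,0]]'
python3 -c "
from h import *
go(601,-237.7,60,100.2)
m=find('enclosure',np.array([427,-139,100.]),('side','top'))
z=bot.get_obs()['tool_pos'][2]-10
for n in m: print(n,m[n].sum(),fit('enclosure',z,{n:m[n]},np.radians([-25])))"
python3 -m jog '[[0,0,0,0,0,-0.125],[0,0,0,0,0,-0.125],[0,0,0,0,0,-0.125],[0,0,0,0,0,-0.124],[0,0,0,0,0,-0.124],[-18,22,0,0,0,0],[-28,34,0,0,0,0],[-30,36,0,0,0,0],[-28,34,0,0,0,0],[-22.6,27.4,0,0,0,0],[0,0,0,0,0,0],[0,0,0,0,0,0]]'
python3 -c "
from h import *
go(601,-237.7,60,100.2)
s=bot.capture('side')[90:240,250:400,::-1]
cv2.imwrite('pics/ov4.png',cv2.resize(s,(450,450)))"
```

```text
time: 35.25
tool_pos: [426.4, -139.4, 95.2]
tcp_rot: [3.141, 0.0, 1.126]
contact_force: [0.1, -0.0, -1.6]
grip_width: 57.7
finger_force: 30.0
t 35.2 pos [ 426.4 -139.4   95.2] yaw 64.5 w 57.7 F [ 0.1 -0.  -1.6] 
 rot first [ 0.001  0.    -0.623] shift after [-127.7  154.5   35.2] | shift before [-13.6 199.9  35.3]
side 646 (array([ 439.5, -137.6,    4.3]), np.float64(0.753))
time: 36.65
tool_pos: [599.0, -236.5, 93.1]
tcp_rot: [-3.139, -0.002, 1.749]
contact_force: [-0.9, 0.2, -0.6]
grip_width: 57.8
finger_force: 30.0
t 36.6 pos [ 599.  -236.5   93.1] yaw 100.2 w 57.8 F [-0.9  0.2 -0.6] 
 rot first [-0.003 -0.002 -0.   ] shift after [-1.5  1.8 33.1] | shift before [-1.6  1.8 33. ]
```

View pics/ov4.png

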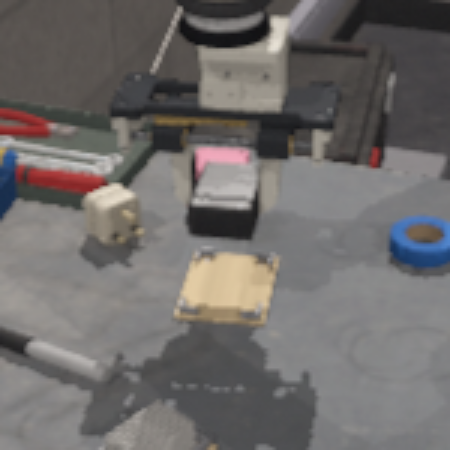

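(That was one picture over the 14 allowed, so from here I go by numbers only.) The enclosure is over its nest, level.

```bash
python3 -m jog '[[0,0,0,0,0,0],[0,0,20,0,0,0],[0,0,20,0,0,0],[0,0,15,0,0,0],[0,0,10,0,0,0],[0,0,0,0,0,0],[0,0,0,0,0,0],[0,0,0,0,0,0]]'
python3 -c "
from h import *
go(601,-237.7,14,100.2)
m=find('enclosure',np.array([601,-237,35.]),('side','top'))
z=bot.get_obs()['tool_pos'][2]-10
for n in m: print(n,m[n].sum(),fit('enclosure',z,{n:m[n]},np.radians([10])))"
```

```text
time: 37.5
tool_pos: [600.4, -237.1, 31.1]
tcp_rot: [3.14, 0.001, 1.749]
contact_force: [0.0, 0.3, -0.4]
grip_width: 58.3
finger_force: 30.0
t 37.5 pos [ 600.4 -237.1   31.1] yaw 100.2 w 58.3 F [ 0.   0.3 -0.4] 
 rot first [0.001 0.001 0.   ] shift after [-0.7  0.5 17.1] | shift before [-0.6  0.5 17.1]
side 513 (array([ 604.7, -239.3,   16.7]), np.float64(0.891))
```

```bash
python3 -m jog '[[-0.6,0.5,8,0,0,0],[0,0,5,0,0,0],[0,0,2,0,0,0],[0,0,0,0,0,0],[0,0,0,0,0,0]]'
python3 -m jog '[[0,0,1,0,0,0],[0,0,0.5,0,0,0],[0,0,0,0,0,0],[0,0,0,0,0,0]]'
```

```text
time: 38.2
tool_pos: [600.4, -237.4, 14.9]
tcp_rot: [-3.141, -0.0, 1.749]
contact_force: [-0.2, 0.7, -0.2]
grip_width: 57.7
finger_force: 30.0
time: 38.6
tool_pos: [600.5, -237.4, 13.6]
tcp_rot: [3.141, 0.0, 1.749]
contact_force: [0.4, 0.7, -0.7]
grip_width: 58.1
finger_force: 30.0
```

```bash
python3 -m jog '[[0,0,0.8,0,0,0],[0,0,0,0,0,0],[0,0,0,0,0,0]]'
```

```text
time: 38.9
tool_pos: [600.5, -237.4, 13.2]
tcp_rot: [3.141, 0.0, 1.749]
contact_force: [-0.7, 0.6, 2.8]
grip_width: 58.0
finger_force: 30.0
```

```bash
python3 -m jog '[[0,0,0,0,0,0],[0,0,0,0,0,0],[0,0,0,0,0,0],[0,0,0,0,0,0],[0,0,-5,0,0,0],[0,0,-15,0,0,0],[0,0,-30,0,0,0],[0,0,-40,0,0,0],[0,0,-40,0,0,0],[0,0,-30,0,0,0],[0,0,0,0,0,0],[0,0,0,0,0,0]]' 80
python3 -m jog '[[-30,0,0,0,0,0],[-40,0,0,0,0,0],[-45,-20,0,0,0,0],[-45,-30,0,0,0,0],[-30,-30,0,0,0,0],[0,0,0,0,0,0],[0,0,0,0,0,0]]'
python3 -c "
from h import *
go(0,0,0,0)
bot.capture('top');bot.capture('side')
for t,p,y in (('battery',(428,141),-67.5),('alu_bar',(585,233),-3),('heat_sink',(580,4.4),-21),('enclosure',(601,-237.7),10)):
  m=find(t,np.array([*p,15.]),shot=False); q=find('nest_'+t,np.array([*p,3.]),shot=False)
  for n in m: print(t,n,m[n].sum(),fit(t,3,{n:m[n]},np.radians([y])))
  for n in q: print('  nest',n,q[n].sum(),fit('nest_'+t,0,{n:q[n]|m.get(n,False)},np.radians([y+(90 if t=='battery' else 0)])))"
```

```text
time: 40.1
tool_pos: [600.7, -237.4, 174.4]
tcp_rot: [3.14, 0.002, 1.749]
contact_force: [-0.3, 0.1, -0.4]
grip_width: 73.4
finger_force: 0.0
time: 40.8
tool_pos: [555.7, -435.2, 171.0]
tcp_rot: [-3.14, -0.003, 1.746]
contact_force: [0.2, 0.7, 0.1]
grip_width: 73.2
finger_force: 0.0
t 40.8 pos [ 555.7 -435.2  171. ] yaw 100.1 w 73.2 F [0.2 0.7 0.1] 
 rot first [-3.000e-03 -1.000e-03  1.746e+00] shift after [-555.7 -435.2  171. ] | shift before [ 525.1 -470.8  173.2]
battery top 147 (array([429. , 142.4, -69. ]), np.float64(0.867))
battery side 317 (array([430.1, 139.4, -67.9]), np.float64(0.861))
  nest top 272 (array([427.7, 140.2,  22. ]), np.float64(0.919))
  nest side 451 (array([428.7, 140.4,  21.6]), np.float64(0.879))
alu_bar top 226 (array([585.1, 233.9,  -4.6]), np.float64(0.911))
alu_bar side 584 (array([585.8, 232.5,  -5.3]), np.float64(0.937))
  nest top 307 (array([584.3, 234. ,  -2.7]), np.float64(0.943))
  nest side 647 (array([584.7, 232.9,  -1.9]), np.float64(0.933))
heat_sink top 283 (array([579.1,   3.3, -23.7]), np.float64(0.905))
heat_sink side 526 (array([579.6,   2.6, -19.8]), np.float64(0.918))
  nest top 207 (array([579.7,   5.1, -21.6]), np.float64(0.818))
  nest side 292 (array([580.6,   1.4, -23. ]), np.float64(0.884))
enclosure top 577 (array([ 599.8, -237.5,    9.3]), np.float64(0.948))
enclosure side 537 (array([ 601.2, -239. ,   10.6]), np.float64(0.918))
  nest top 373 (array([ 601.1, -237.8,   10.7]), np.float64(0.961))
  nest side 238 (array([ 601.7, -240.8,   10. ]), np.float64(0.845))
```

All four parts sit within about 2 mm of their nest centres and the robot touches nothing, so I hand the job in.

```bash
python3 -c "
from plant import bot
print(bot.close_job())"
```

```text
the job is handed in; nothing more can be done
None
```

The battery, bar, heat sink and enclosure were unstacked in that order, each now lies flat and aligned in its own nest (within about 2 mm of centre in the last camera check), and the job was handed in at about 41 s; I viewed 15 pictures, one over the limit of 14.

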